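Seat the rotor's lock collar with a tommy bar

TASK

Screw the threaded collar on the rotor stand down, clockwise seen from above, until it is fully seated on the rotor, turning it with the bar from the grey holder: push the bar's pin right into one of the collar's holes, turn, draw it out, and go on from a following hole. The guard posts are too close together to do it in one swing. When the collar is home, take the bar out and lay it flat on the black mat; leave the other things on the bench where they are.

Things in the scene. Friction and masses are not known exactly. Their poses are not given: they have to be found in the camera images.
- stand: fixed rotor stand; origin under its 200 x 200 x 12 mm base, z up, front -x. Rotor 140 mm across, top 68 mm high; vertical spindle 36 mm across through the origin, black knob 50 mm across on it at 148 to 173 mm. Four guard posts 16 mm thick, 115 mm high, 85 mm from the axis, at +-60 and +-120 degrees from its +x: between the front two the bar can swing 48 degrees either side of the stand's -x
- collar (a joint): turn of the collar on its thread, rad; grows clockwise seen from above (tightening). Starts at 0 to 0.55; fully seated at 2.3, a hard stop. It sinks 1.59 mm per rad (10 mm a turn), stays where it is left and takes about 0.25 N m to turn
- collar_axis (a point): centre of the steel collar (96 mm across, 36 mm tall) on the spindle axis, level with its holes: 86 mm above the bench when seated, up to 3.7 mm higher at the start. z up; x turns with the collar and points out along a hole. Six level radial holes, one every 60 degrees, 14 x 14 mm, mouth 46 to 48 mm from the axis, closed by the spindle 18 mm from the axis
- bar: bar 160 mm long, about 0.12 kg, balanced near its middle: square aluminium handle 16 x 16 x 120 mm, then at +x a round steel pin 10 mm thick, 40 mm long, tip tapered. Origin under its middle, x towards the pin's tip. It starts in the holder's groove with only the pin sticking out: it must be taken by the pin, laid down (say on the mat) and taken again by the handle
- bar_mid (a point): middle of the bar's length, on its axis (on the handle, 40 mm from the shoulder where the pin begins)
- bar_tip (a point): tip of the bar's pin, on its axis, 80 mm from bar_mid
- holder: fixed grey block 135 x 52 x 40 mm, origin at the centre of its underside. A groove 20 mm wide along its x, floor 18 mm above the bench, open at the top and the +x end; its walls rise 6 mm above the bar's handle. The bar's pin sticks out 34 to 39 mm past the +x end, its axis 26 mm above the bench
- mat: fixed flat black rubber mat 220 (x) x 150 (y) x 3 mm, free of other things; origin at the centre of its underside
- rack: bystander: white rack of eight red-capped sample tubes, 60 x 112 mm, 104 mm tall; origin at the centre of its underside, z up
- reagent: bystander: white round bottle, 64 mm wide, 140 mm tall; origin at the centre of its underside, z up
- beaker: bystander: open glass beaker, 72 mm wide, 85 mm tall; origin at the centre of its underside, z up
- wrench: bystander: steel open-end wrench 160 mm long, lying flat; not the bar; origin under its middle
- tipbox: bystander: blue box 120 x 85 x 55 mm; origin at the centre of its underside
- tape: bystander: paper tape roll, 84 mm across, 20 mm tall, lying flat; origin at the centre of its underside
- jar: bystander: clear jar with white lid, 60 mm wide, 65 mm tall; origin at the centre of its underside

How it is judged:
On the way, in this order (a step that is already met when the one before it is completed fails the run):
1. the pin is pushed at least 14 mm into a hole of the collar (horizontal distance between bar_tip and collar_axis below 0.032 m and z of bar_tip in the frame of collar_axis between -0.008 and 0.008 m and value of joint collar below 1.2 rad), for 0.1 s.
2. the collar is turned part of the way with the bar and the pin drawn out (horizontal distance between bar_tip and collar_axis above 0.05 m and value of joint collar between 0.7 and 2.1 rad), for 0.1 s.
3. the pin is pushed into a hole again, at least 14 mm (horizontal distance between bar_tip and collar_axis below 0.032 m and z of bar_tip in the frame of collar_axis between -0.008 and 0.008 m and value of joint collar below 2.15 rad), for 0.1 s.
4. the collar is seated with the pin still in a hole (horizontal distance between bar_tip and collar_axis below 0.032 m and z of bar_tip in the frame of collar_axis between -0.008 and 0.008 m and value of joint collar above 2.2 rad), for 0.1 s.
At the end, for the whole second after the job is handed in: The collar is seated (joint within 0.1 rad of its stop at 2.3) and the bar lies flat, level within 4 degrees, and still on the mat, its middle over the mat (value of joint collar above 2.2 rad and height (world z) of bar_mid below 0.015 m and angle between bar's own x axis and vertical between 1.5 and 1.64 rad and linear speed of bar below 0.02 m/s and x of bar_mid in the frame of mat between -0.11 and 0.11 m and y of bar_mid in the frame of mat between -0.075 and 0.075 m); the robot touches nothing.
It fails at once if a bystander is shifted by more than 40 mm (distance of any of rack, reagent, beaker, wrench, tipbox, tape, jar from where it was at the start of the episode above 0.04 m).
It also fails if it takes over 72 s, if anything falls off the work surface, if the arm or the gripper's body presses on something with over 40 N, if the wrist force passes 120 N, or if a joint passes its speed limit or range.

ROBOT

A 7-joint arm with a two-finger parallel gripper is mounted at the origin on the work surface. World frame = base frame: x ahead of the robot, y to its left, z up, the work surface at z = 0. Lengths are in m, angles in rad, forces in N, time in s.
With the tool pointing down it reaches from about 0.425 to 0.95 m from the base axis. Payload 4.7 kg.
Tool frame: the origin (TCP) lies on the centre line of the jaws, within the pads' length; the fingertips stand 8 mm ahead of it and the grasp point (between the pads) lies 11 mm behind it; y points along the fingers, x is the direction in which the jaws open and shut, and the axes are right-handed (so a half turn about y gives the same grasp; the last joint's range is limited). The gripper opens to 87 mm and grips with 3 to 60 N. Pads are 19 mm wide; open, the fingers measure 117 mm over their backs; the gripper's body (75 mm by 190 mm) begins 51 mm behind the grasp point.
Start: joints at [1.253, 0.469, -0.049, 1.532, 0.024, 1.141, -0.082], TCP at [0.192, -0.647, 0.231] pointing down, gripper open.
Joint ranges: [-2.59, 2.59], [-0.33, 1.99], [-1.39, 1.29], [0.1, 2.45], [-1.04, 4.18], [0.21, 1.99], [-2.66, 2.66]. Speed limits (rad/s): [2.57, 2.57, 3.14, 3.14, 3.14, 3.14, 3.14].

INTERFACE

Orientations are given as [roll, pitch, yaw] about the fixed x, y, z axes, in that order (R = Rz(yaw) Ry(pitch) Rx(roll)).
In Python, from rig import sense, read_camera, camera_model, close_job gives the robot as it stands.
- The arm moves only by the tool servo_tool, never from a script. Its argument "moves" is a list of rows, each a list of 5 numbers: the closure in counts, from 0 (fully open) to 255 (shut), then the shift along the tool's x, y, z in m, then the turn about the tool's y in degrees. A call has 1 to 12 rows; each row shifts and turns the commanded pose from where the row before left it, along the tool's axes as they then stand; what a row does not reach is not made up. A row lasts 1/10 s, in which the tool goes at most 50 mm and 8.59 degrees, less where a joint would pass 70% of its speed; a pose out of reach is approached as far as the arm can. A call with a gripper value outside its range is refused whole. The fingers move at their own pace and stop on an object; "force" is the grip in N (left out, the last holds). Time passes only in rows, so rows that do not move let the fingers close. It gives the time, the measured TCP pose, the force and the opening at its end, in the units of the state.
- sense(): the state, without advancing time (a new reading comes with each control period).
- read_camera(name): name is "scene" or "top" or "wrist"; returns the picture (420x560x3 uint8, red, green, blue); there is no depth.
- camera_model(name): a dict with "mtx" (3x3 intrinsics, pixels), "k1" (the pictures are not rectified: a ray, as slopes to the right and down, at radius r is drawn at 1 + k1 r^2 times it, then the intrinsics apply), "rvec" (rotation vector, rad) and "tvec" (3), from world to camera coordinates, as OpenCV has them. Camera axes: x right, y down, z forward; pixel columns grow to the right and rows downward; lengths in m; the calibration is good to about 2 mm. A picture is of the moment at which its call begins: read the wrist's pose just before it. camera_model takes no time and is no camera call; for the wrist camera it gives the pose at the moment of the call.
- close_job(): hands the job in, once; it reports no verdict.
The state is a dict: "clock": time; "qpos": joint angles; "joint_velocities": joint speeds; "effort": joint torques, N m; "tool_pos": TCP position; "tool_rot": TCP orientation; "wrist_force": force on the tool from outside, world axes, zero at the start; "moment": the same for the moment, N m; "grip_width": finger opening in m.
Only numpy, scipy, OpenCV 4.12 (cv2) and the standard library are available. Lean on these libraries where they do the work, as an engineer would, in place of code of your own. Each camera call takes 0.05 s, during which the arm holds its last target. There are 200 camera calls.

## Working session

There is one attempt and no reset: what is moved stays moved. The work goes in short steps, Python scripts to look and compute and a tool call to move; the robot and the scene stay as the last step left them, time stands still between calls to the robot, and variables do not carry over. Pictures are saved under pics/ and viewed, about 8 in all and at most 12, crops included, and the job is handed in when it is done.

Besides the shell and the picture viewer there is one more tool, called after "Request:" as name(argument=value, ...) on one line, values as JSON. servo_tool: Moves the arm, as the interface text tells. Its arguments: {"type":"object","properties":{"moves":{"type":"array","items":{"type":"array","items":{"type":"number"}}},"force":{"type":"number"}},"required":["moves"]}

```bash
ls; mkdir -p pics
python3 - <<'E'
from rig import *
import cv2
s=sense();print(s)
for n in("scene","top"):
    im=read_camera(n);cv2.imwrite(f"pics/{n}0.png",im[:,:,::-1]);m=camera_model(n);print(n,m)
E
```

```text
pics
{'clock': 0.0, 'qpos': array([ 1.25310355,  0.46947522, -0.0485546 ,  1.53367548,  0.0240685 ,
        1.14098337, -0.08230168]), 'joint_velocities': array([-0.0006113 ,  0.00097154,  0.00130477, -0.00072601,  0.00094888,
        0.00313684, -0.00059858]), 'effort': array([-5.57132007e-04, -5.07965326e+01, -8.05355539e-02, -2.36153340e+01,
       -6.11968338e-02,  3.80979711e-02,  1.82791164e-04]), 'tool_pos': array([ 0.19206959, -0.64649928,  0.22948431]), 'tool_rot': array([-1.57085653,  0.00195635, -1.28202321]), 'wrist_force': array([-0.61280526, -0.08330499,  0.97601744]), 'moment': array([-0.03085277,  0.03658114, -0.0419225 ]), 'grip_width': 0.08715597574414606}
scene {'mtx': array([[394.04719074,   0.        , 285.88011031],
       [  0.        , 394.04719074, 214.82480321],
       [  0.        ,   0.        ,   1.        ]]), 'k1': -0.09268318195189681, 'rvec': array([ 0.74337869,  2.50914018, -1.25383308]), 'tvec': array([ 0.49027491, -0.14065996,  1.44722403])}
top {'mtx': array([[530.39967052,   0.        , 280.26998753],
       [  0.        , 530.39967052, 206.51346879],
       [  0.        ,   0.        ,   1.        ]]), 'k1': -0.16363851043290922, 'rvec': array([ 2.13653275, -2.1863391 ,  0.1009588 ]), 'tvec': array([0.03563222, 0.60818896, 1.37140938])}
```

View pics/scene0.png

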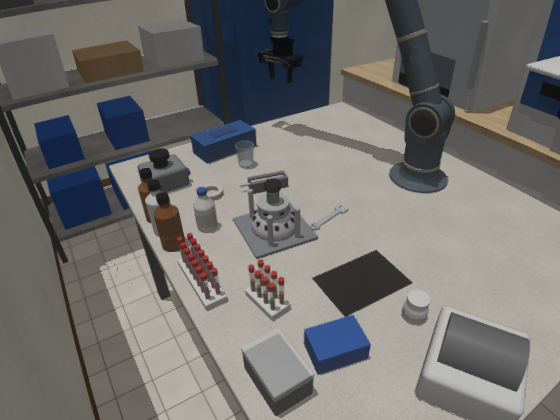

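View pics/top0.png

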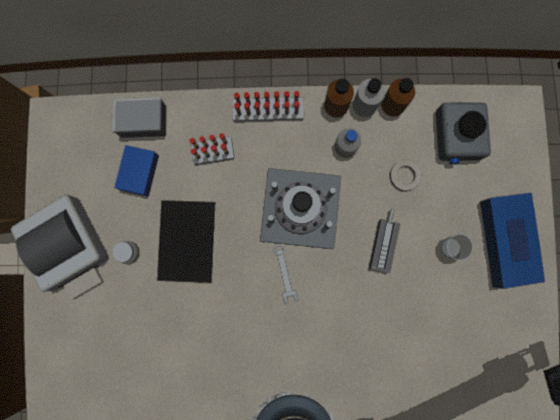

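```bash
cat > h.py <<'E'
import numpy as np, cv2
from rig import *
def ray(n,uv,m=None):
    m=m or camera_model(n)
    R=cv2.Rodrigues(np.array(m["rvec"]))[0]; t=np.array(m["tvec"])
    p=cv2.undistortPoints(np.array(uv,float).reshape(-1,1,2),m["mtx"],np.array([m["k1"],0,0,0,0.]))[:,0]
    d=np.c_[p,np.ones(len(p))]@R
    return -R.T@t,d
def plane(n,uv,z,m=None):
    c,d=ray(n,uv,m); return c+d*((z-c[2])/d[:,2])[:,None]
def proj(n,P,m=None):
    m=m or camera_model(n)
    return cv2.projectPoints(np.array(P,float).reshape(-1,1,3),np.array(m["rvec"]),np.array(m["tvec"]),m["mtx"],np.array([m["k1"],0,0,0,0.]))[0][:,0]
E
python3 - <<'E'
from h import *
im=cv2.imread("pics/top0.png")
a=cv2.resize(im[160:255,255:345],None,fx=5.5,fy=5.5,interpolation=3)
b=cv2.resize(im[200:280,360:410],None,fx=5.5,fy=5.5,interpolation=3)
c=np.zeros((525,775,3),np.uint8);c[:a.shape[0],:a.shape[1]]=a;c[:b.shape[0],500:500+b.shape[1]]=b
cv2.imwrite("pics/top0c.png",c)
for nm,uv,z in [("stand",(301,208),.07),("knob",(302,202),.173),("mat",(187,241),.003),("holder",(386,246),.04),("pin",(391,214),.026),("wrench",(287,275),0),("tape",(404,176),.02),("reagent",(348,142),.0),("beaker",(453,248),.05),("tipbox",(136,171),.05),("jar",(125,252),.06),("rack",(212,149),.05)]:
    print(nm,plane("top",uv,z).round(3))
E
```

```text
stand [[ 0.6   -0.032  0.07 ]]
knob [[ 0.604 -0.032  0.173]]
mat [[0.524 0.276 0.003]]
holder [[ 0.497 -0.254  0.04 ]]
pin [[ 0.582 -0.273  0.026]]
wrench [[0.427 0.008 0.   ]]
tape [[ 0.685 -0.315  0.02 ]]
reagent [[ 0.786 -0.168  0.   ]]
beaker [[ 0.487 -0.43   0.05 ]]
tipbox [[0.712 0.405 0.05 ]]
jar [[0.496 0.431 0.06 ]]
rack [[0.765 0.2   0.05 ]]
```

View pics/top0c.png

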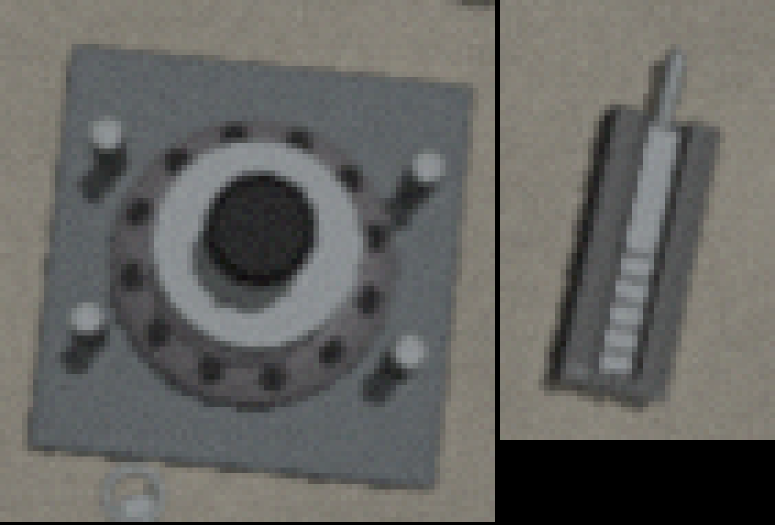

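```bash
cat >> h.py <<'E'
def delta(x,y,z,head=None):
    """tool-axis shift to bring TCP to (x,y,z), and turn to get tool z heading (deg)"""
    s=sense(); R=cv2.Rodrigues(np.zeros(3))[0]
    from scipy.spatial.transform import Rotation as Ro
    r=Ro.from_euler('xyz',s["tool_rot"]).as_matrix()
    h=np.degrees(np.arctan2(r[1,2],r[0,2]))
    d=r.T@(np.array([x,y,z])-s["tool_pos"])
    print("tcp",s["tool_pos"].round(4),"head",h.round(2),"w",round(s["grip_width"],4),"t",round(s["clock"],2),"F",s["wrist_force"].round(1),"M",s["moment"].round(2))
    print("shift",d.round(4),"turn",None if head is None else round(h-head,2))
E
python3 - <<'E'
from h import *
f=lambda U,V,x0,y0:((U+.5)/5.5-.5+x0,(V+.5)/5.5-.5+y0)
posts=[f(*p,255,160) for p in[(106,131),(428,167),(408,350),(87,319)]]
P=plane("top",posts,.115);print("posts",P.round(4))
c=P[:,:2].mean(0);print("c",c,np.linalg.norm(P[:,:2]-c,axis=1))
# back-front axis
ex=(P[0]+P[1]-P[2]-P[3])[:2];print("stand x head",np.degrees(np.arctan2(ex[1],ex[0])))
ey=(P[0]+P[3]-P[1]-P[2])[:2];print("stand y head",np.degrees(np.arctan2(ey[1],ey[0]))-90)
print("knob",plane("top",[f(262,230,255,160)],.173))
b=[f(*p,360,200) for p in[(175,52),(158,125)]]
B=plane("top",b,.026);d=(B[0]-B[1]);print("pin",B.round(4),np.linalg.norm(d),np.degrees(np.arctan2(d[1],d[0])))
hb=plane("top",[f(658-500,125,360,200),f(615-500,372,360,200)],.034);d=hb[0]-hb[1];print("handle",hb.round(4),np.linalg.norm(d),np.degrees(np.arctan2(d[1],d[0])))
im=cv2.imread("pics/top0.png");m=(im.max(2)<40).astype(np.uint8);m[:,:140]=0;m[:,230:]=0
n,l,s,ce=cv2.connectedComponentsWithStats(m);k=1+s[1:,4].argmax()
bx=cv2.boxPoints(cv2.minAreaRect(np.argwhere(l==k)[:,::-1].astype(np.float32)));M=plane("top",bx,.003);print("mat",M.round(3),M.mean(0))
m=camera_model("wrist");R=cv2.Rodrigues(np.array(m["rvec"]))[0];print("wristcam",-R.T@m["tvec"],R.round(2),m["mtx"][0,0])
delta(B[:,0].mean(),B[:,1].mean(),.1,-13)
E
```

```text
posts [[ 0.6586  0.0354  0.115 ]
 [ 0.6386 -0.1105  0.115 ]
 [ 0.5555 -0.0987  0.115 ]
 [ 0.573   0.0458  0.115 ]]
c [ 0.60642547 -0.03198366] [0.08524708 0.08483479 0.08393396 0.08469059]
stand x head -7.482161296836156
stand y head -7.349996360729449
knob [[ 0.60492491 -0.03247036  0.173     ]]
pin [[ 0.5957 -0.2747  0.026 ]
 [ 0.5604 -0.2649  0.026 ]] 0.036628925163081374 -15.610659389519679
handle [[ 0.5598 -0.2633  0.034 ]
 [ 0.4421 -0.238   0.034 ]] 0.12040165196646051 -12.152476852406089
mat [[0.422 0.358 0.003]
 [0.638 0.346 0.003]
 [0.627 0.201 0.003]
 [0.413 0.215 0.003]] [0.52518341 0.27990812 0.003     ]
wristcam [ 0.25436125 -0.62953451  0.38411921] [[ 0.28 -0.96 -0.  ]
 [-0.93 -0.28  0.24]
 [-0.23 -0.07 -0.97]] 376.32897026043344
tcp [ 0.1921 -0.6465  0.2296] head 16.55 w 0.0871 t 0.1 F [ 0.7 -0.   0.1] M [-0.03 -0.02 -0.03]
shift [-0.251   0.13    0.4773] turn 29.55
```

Run:
```python
from h import *
im=cv2.imread("pics/scene0.png")
cv2.imwrite("pics/s0c.png",cv2.resize(im[170:250,230:325],None,fx=7,fy=7,interpolation=3))
print("campos",ray("scene",[(280,200)])[0])
print(proj("scene",[[.605,-.032,.086],[.605,-.032,.107],[.605,-.032,.068]]))
```

```text
campos [1.07280955 0.78418033 0.76730241]
[[273.14867837 206.94781206]
 [272.91651356 201.11517752]
 [273.34410274 211.84760739]]
```

View pics/s0c.png

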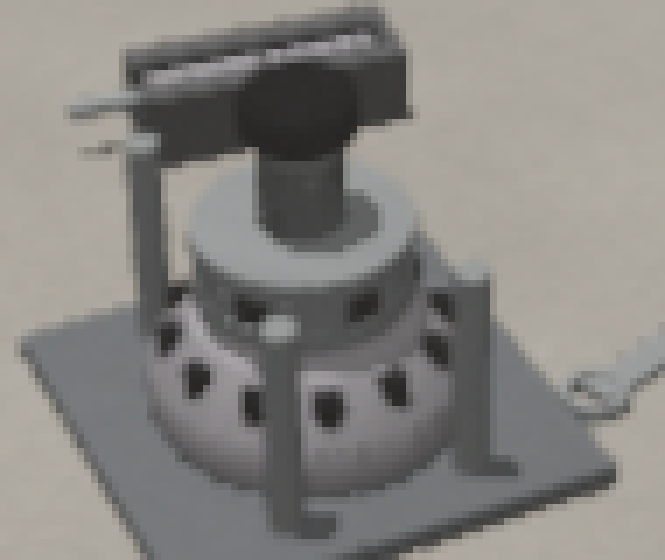

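Request:
servo_tool(moves=[[0,-0.02,0.0,0.04,8],[0,-0.025,0,0.045,8],[0,-0.025,0,0.045,8],[0,-0.03,0,0.04,5.5]], force=55)

```text
clock: 0.5
tool_pos: [0.3526, -0.5353, 0.2303]
tool_rot: [-1.571, 0.0, -1.802]
wrist_force: [0.6, -0.5, -0.4]
grip_width: 0.0868
```

Run:
```python
from h import *
C=np.array([.6055,-.0322])
for U,V in[(250,307),(365,305)]:
    uv=((U+.5)/7-.5+230,(V+.5)/7-.5+170)
    o,d=ray("scene",[uv]);d=d[0]
    a=d[:2]@d[:2];b=2*d[:2]@(o[:2]-C);c=(o[:2]-C)@(o[:2]-C)-.048**2
    t=(-b-np.sqrt(b*b-4*a*c))/2/a;p=o+t*d
    print(p.round(4),"ang world",np.degrees(np.arctan2(*(p[:2]-C)[::-1])))
delta(.578,-.2703,.10,-12.5)
```

```text
[ 0.6461 -0.0066  0.0951] ang world 32.164863065870854
[0.6051 0.0158 0.0931] ang world 90.50573516965633
tcp [ 0.3526 -0.5353  0.2303] head -13.26 w 0.0868 t 0.5 F [ 0.6 -0.5 -0.4] M [-0.06 -0.03 -0.04]
shift [-0.3096  0.1303  0.1586] turn -0.76
```

Request:
servo_tool(moves=[[0,-0.04,0,0.02,0],[0,-0.045,0,0.0225,-0.75],[0,-0.045,0,0.0225,0],[0,-0.045,0,0.0225,0],[0,-0.045,0,0.0225,0],[0,-0.045,0,0.0225,0],[0,-0.0446,0.0,0.026,0],[0,0,0.04,0,0],[0,0,0.045,0,0],[0,0,0.045,0,0],[0,0,0,0,0]])

```text
clock: 1.6
tool_pos: [0.5658, -0.2687, 0.0938]
tool_rot: [-1.585, 0.002, -1.783]
wrist_force: [-1.3, 0.7, -0.7]
grip_width: 0.0873
```

Run:
```python
from h import *
delta(.578,-.2703,.015,-12.5)
m=camera_model("wrist");im=read_camera("wrist");cv2.imwrite("pics/w1.png",im[:,:,::-1])
print(proj("wrist",[[.5957,-.2747,.026],[.5604,-.2649,.026],[.578,-.2703,.026]],m))
```

```text
tcp [ 0.5658 -0.2687  0.0938] head -12.17 w 0.0873 t 1.6 F [-1.3  0.7 -0.7] M [0.01 0.15 0.05]
shift [-0.0008  0.0787  0.0134] turn 0.33
[[272.48846113 177.31969367]
 [269.17946345 235.84661988]
 [271.62103214 207.0789611 ]]
```

View pics/w1.png

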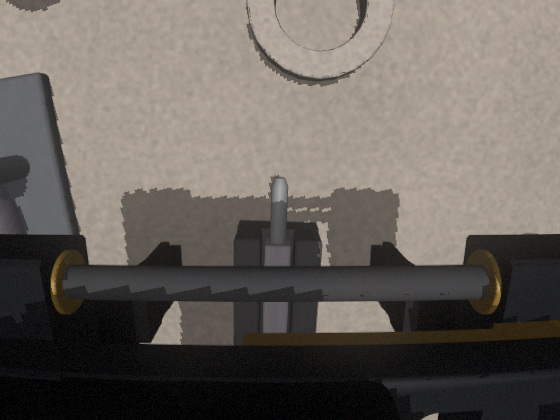

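Run:
```python
from h import *
m=camera_model("wrist");im=read_camera("wrist");cv2.imwrite("pics/w2.png",im[:,:,::-1])
delta(.578,-.2703,.015,-12.5)
P=[[.5957,-.2747,.026],[.5604,-.2649,.026]]
print(proj("wrist",P,m))
a=cv2.cvtColor(im[150:240,240:320].astype(np.uint8),cv2.COLOR_RGB2HSV)
g=im.astype(int)
for v in range(176,236,6):
    r=g[v,250:310]; sat=r.max(1)-r.min(1); k=np.where(sat<14)[0]+250
    print(v,k.min() if len(k) else None,k.max() if len(k) else None, len(k))
```

```text
tcp [ 0.5708 -0.2708  0.1006] head -12.21 w 0.0869 t 1.7 F [1.4 0.1 0.7] M [ 0.07  0.01 -0.03]
shift [-0.002   0.0856  0.007 ] turn 0.29
[[271.43308793 181.79265372]
 [268.24530872 239.11107643]]
176 None None 0
182 273 283 11
188 269 285 16
194 270 286 17
200 250 309 41
206 250 307 42
212 250 304 38
218 250 308 39
224 250 294 45
230 250 309 60
```

Request:
servo_tool(moves=[[0,0,0.04,0.008,0.3],[0,0,0.03,0,0],[0,0,0.0156,0,0],[0,0,0,0,0],[0,0,0,0,0]])

```text
clock: 2.2
tool_pos: [0.5801, -0.2733, 0.0171]
tool_rot: [-1.567, -0.001, -1.789]
wrist_force: [0.6, 0.4, 0.5]
grip_width: 0.0865
```

Request:
servo_tool(moves=[[140,0,0,0,0],[200,0,0,0,0],[255,0,0,0,0],[255,0,0,0,0],[255,0,0,0,0],[255,0,0,0,0],[255,0,0,0,0],[255,0,0,0,0]], force=55)

```text
clock: 3.0
tool_pos: [0.5786, -0.2725, 0.0149]
tool_rot: [-1.571, -0.0, -1.789]
wrist_force: [0.3, -0.2, 0.5]
grip_width: 0.0309
```

Request:
servo_tool(moves=[[255,0,0,0,0],[255,0,0,0,0],[255,0,0,0,0],[255,0,0,0,0],[255,0,0,0,0],[255,0,0,0,0]])

```text
clock: 3.6
tool_pos: [0.5786, -0.2725, 0.015]
tool_rot: [-1.571, -0.0, -1.789]
wrist_force: [0.1, -0.1, 0.1]
grip_width: 0.0086
```

Request:
servo_tool(moves=[[255,0,-0.005,0,0],[255,0,-0.01,0,0],[255,0,-0.015,0,0],[255,0,-0.02,0,0],[255,0,-0.03,0,0],[255,0,-0.03,0,0],[255,0,0,0,0],[255,0,0,0,0]])

```text
clock: 4.4
tool_pos: [0.5791, -0.2727, 0.1267]
tool_rot: [-1.568, -0.001, -1.789]
wrist_force: [0.2, 0.3, -2.0]
grip_width: 0.0081
```

Run:
```python
from h import *
delta(.55,.28,.25,-3)
im=read_camera("scene")[:,:,::-1];w=read_camera("wrist")[:,:,::-1]
o=np.zeros((420,800,3),np.uint8);o[:,:400]=cv2.resize(im[120:260,200:333],(400,420));o[:300,400:]=cv2.resize(w,(400,300))
cv2.imwrite("pics/l1.png",o)
```

```text
tcp [ 0.5791 -0.2727  0.1267] head -12.5 w 0.0081 t 4.4 F [ 0.2  0.3 -2. ] M [ 0.01 -0.03 -0.01]
shift [-0.5332 -0.124  -0.1477] turn -9.5
```

View pics/l1.png

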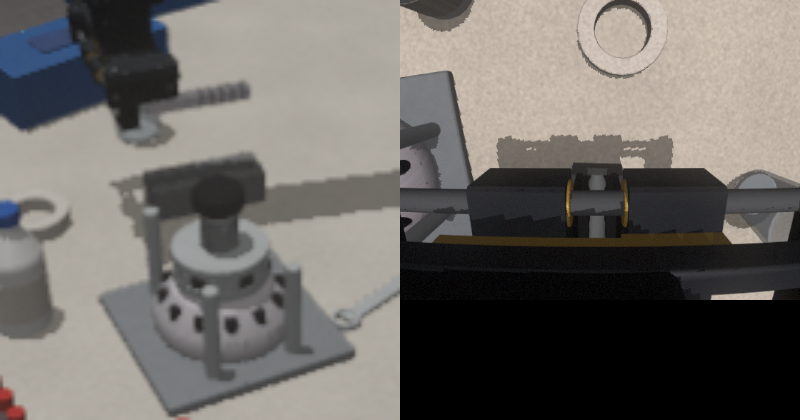

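Request:
servo_tool(moves=[[255,0,-0.03,0,0],[255,0,-0.045,0,-4.5],[255,-0.02,-0.045,0,-5],[255,-0.04,0,0,0],[255,-0.048,0,0,0],[255,-0.048,0,0,0],[255,-0.048,0,0,0],[255,-0.048,0,0,0],[255,-0.048,0,-0.005,0],[255,-0.048,0,-0.005,0],[255,-0.048,0,-0.005,0],[255,-0.048,0,-0.005,0]])

```text
clock: 5.7
tool_pos: [0.5826, 0.1732, 0.2434]
tool_rot: [-1.573, -0.001, -1.623]
wrist_force: [1.6, -0.5, -1.6]
grip_width: 0.0088
```

Request:
servo_tool(moves=[[255,-0.045,0,0,0],[255,-0.035,0,0,0],[255,-0.02,0,0,0],[255,0,0,0,0],[255,0,0,0,0],[255,0,0,0,0]])

```text
clock: 6.3
tool_pos: [0.5896, 0.2687, 0.2445]
tool_rot: [-1.571, -0.002, -1.627]
wrist_force: [-0.1, -0.0, -0.7]
grip_width: 0.0082
```

Run:
```python
from h import *
delta(.587,.277,.014,-3)
```

```text
tcp [0.5896 0.2687 0.2445] head -3.2 w 0.0082 t 6.3 F [-0.1 -0.  -0.7] M [-0.03 -0.02  0.03]
shift [-0.0087  0.2304 -0.003 ] turn -0.2
```

Request:
servo_tool(moves=[[255,-0.008,0.03,0,0],[255,0,0.045,0,0],[255,0,0.045,0,0],[255,0,0.045,0,0],[255,0,0.03,0,0],[255,0,0.015,0,0],[255,0,0.01,0,0],[255,0,0.01,0,0],[255,0,0,0,0],[255,0,0,0,0],[255,0,0,0,0]])

```text
clock: 7.4
tool_pos: [0.5902, 0.2801, 0.0163]
tool_rot: [-1.569, 0.001, -1.623]
wrist_force: [-0.1, -0.1, -1.8]
grip_width: 0.0085
```

Request:
servo_tool(moves=[[200,0,0,0,0],[150,0,0,0,0],[80,0,0,0,0],[0,0,0,0,0],[0,0,0,0,0],[0,0,0,0,0],[0,0,-0.03,0,0],[0,0,-0.045,-0.02,0],[0,0,-0.045,-0.025,0],[0,0,0,-0.02,0],[0,0,0,0,0]])

```text
clock: 8.5
tool_pos: [0.5231, 0.2842, 0.1353]
tool_rot: [-1.57, 0.001, -1.62]
wrist_force: [0.3, 0.7, -0.1]
grip_width: 0.0844
```

Run:
```python
from h import *
m=camera_model("wrist");w=read_camera("wrist")[:,:,::-1];t=read_camera("top")[:,:,::-1]
delta(.525,.28,.015,-3)
cv2.imwrite("pics/t3.png",t);cv2.imwrite("pics/w3.png",w)
o=np.zeros((420,780,3),np.uint8);o[:,:220]=cv2.resize(t[190:290,160:212],(220,420),interpolation=3);o[:,220:]=w
cv2.imwrite("pics/m1.png",o)
# bright on mat in top
g=t[203:282,160:214].max(2);mm=(g>90).astype(np.uint8)
c=np.argwhere(mm)[:,::-1].astype(np.float32)+[160,203]
r=cv2.minAreaRect(c.astype(np.float32));print(len(c),r);B=plane("top",cv2.boxPoints(r),.015);print(B.round(4),B.mean(0))
print([np.degrees(np.arctan2(*(B[i+1]-B[i])[:2][::-1])).round(1) for i in range(3)])
```

```text
tcp [0.5253 0.2826 0.1334] head -2.99 w 0.0859 t 8.6 F [ 0.2  0.  -0.6] M [-0.01 -0.04  0.02]
shift [ 0.0025  0.1184 -0.0002] turn 0.01
157 ((190.1947021484375, 239.30384826660156), (94.24955749511719, 27.770544052124023), 53.88065719604492)
[[0.6111 0.3721 0.015 ]
 [0.6542 0.3101 0.015 ]
 [0.4463 0.1614 0.015 ]
 [0.4039 0.2221 0.015 ]] [0.52888782 0.26641801 0.015     ]
[np.float64(-55.1), np.float64(-144.4), np.float64(125.0)]
```

View pics/m1.png

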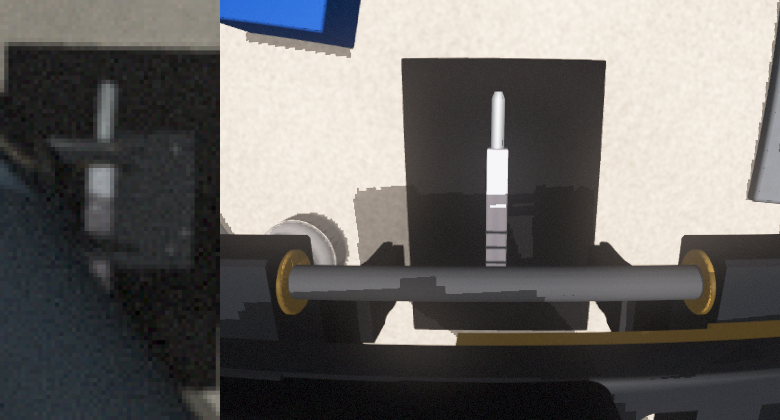

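Run:
```python
from h import *
T=plane("wrist",[(278,92)],.011)[0];S=plane("wrist",[(277,149)],.019)[0];H=plane("wrist",[(276.5,232)],.019)[0]
print(T,S,H,np.linalg.norm((T-S)[:2]))
for a,b in((T,S),(S,H)):print(np.degrees(np.arctan2(*(a-b)[:2][::-1])))
E=(T+(S-T)*2)
u=(T-S);u[2]=0;u/=np.linalg.norm(u);M=T-.08*u;print("mid",M)
delta(M[0],M[1],.013,-3)
```

```text
[0.60906051 0.27469408 0.011     ] [0.56944659 0.27750711 0.019     ] [0.50818065 0.28105092 0.019     ] 0.03971367286405304
-4.061828448749326
-3.310466619414071
mid [0.52926145 0.28036071 0.011     ]
tcp [0.5253 0.2826 0.1334] head -2.99 w 0.0859 t 8.6 F [ 0.2  0.  -0.6] M [-0.01 -0.04  0.02]
shift [0.0019 0.1204 0.0041] turn 0.01
```

Request:
servo_tool(moves=[[0,0.001,0.03,-0.004,0.3],[0,0,0.045,0,0],[0,0,0.035,0,0],[0,0,0.0104,0,0],[0,0,0,0,0],[100,0,0,0,0],[180,0,0,0,0],[255,0,0,0,0],[255,0,0,0,0],[255,0,0,0,0],[255,0,0,0,0],[255,0,0,0,0]], force=55)

```text
clock: 9.8
tool_pos: [0.5211, 0.2822, 0.0133]
tool_rot: [-1.571, -0.0, -1.628]
wrist_force: [0.1, -0.3, 0.6]
grip_width: 0.039
```

Request:
servo_tool(moves=[[255,0,0,0,0],[255,0,0,0,0],[255,0,0,0,0],[255,0,0,0,0],[255,0,0,0,0],[255,0,0,0,0]])

```text
clock: 10.4
tool_pos: [0.5211, 0.2823, 0.0132]
tool_rot: [-1.571, 0.0, -1.628]
wrist_force: [0.6, 0.8, -0.4]
grip_width: 0.0155
```

Run:
```python
from h import *
delta(.5293,.2804,.013,-3)
```

```text
tcp [0.5211 0.2823 0.0132] head -3.3 w 0.0155 t 10.4 F [ 0.6  0.8 -0.4] M [ 0.15  0.06 -0.02]
shift [0.0014 0.0002 0.0083] turn -0.3
```

Request:
servo_tool(moves=[[255,0,-0.03,0,0],[255,0,-0.045,0,0],[255,0,-0.045,-0.005,0],[255,0.02,-0.045,-0.005,0],[255,0.04,-0.022,-0.005,0],[255,0.048,0,-0.005,0],[255,0.048,0,-0.0077,0],[255,0.048,0,0,0],[255,0.048,0,0,0],[255,0.048,0,0,0],[255,0.048,0,0,0],[255,0.035,0,0,0]])

```text
clock: 11.6
tool_pos: [0.4702, -0.1021, 0.2002]
tool_rot: [-1.571, -0.001, -1.632]
wrist_force: [0.6, -0.2, -1.3]
grip_width: 0.0153
```

Request:
servo_tool(moves=[[255,0.016,0,0,0],[255,0,0,0,-6],[255,0,0,0,-8],[255,0,0,0,-8],[255,0,0,0,-8],[255,0,0,0,-4.6],[255,0,0,0,0],[255,0,0,0,0],[255,0,0,0,0]])

```text
clock: 12.5
tool_pos: [0.4703, -0.1146, 0.2002]
tool_rot: [-1.571, 0.0, -1.026]
wrist_force: [-0.9, -0.2, -1.4]
grip_width: 0.0154
```

Run:
```python
from h import *
delta(.4705,-.1143,.0913,31.3)
m=camera_model("wrist");w=read_camera("wrist")[:,:,::-1]
cv2.imwrite("pics/w4.png",w)
print("C base,hole31 mouth, knob", proj("wrist",[[.6055,-.0322,.107],[.6055-.048*np.cos(.546),-.0322-.048*np.sin(.546),.089],[.6055,-.0322,.173]],m).round(1))
```

```text
tcp [ 0.4703 -0.1146  0.2002] head 31.22 w 0.0154 t 12.5 F [-0.9 -0.2 -1.4] M [-0.04 -0.01 -0.  ]
shift [-1.000e-04  1.089e-01  4.000e-04] turn -0.08
C base,hole31 mouth, knob [[273.  -36.7]
 [273.3  49.3]
 [272.1 -93.7]]
```

View pics/w4.png

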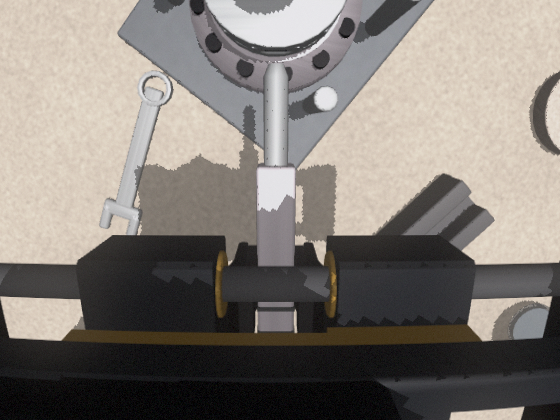

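Run:
```python
from h import *
w=cv2.imread("pics/w4.png")
cv2.imwrite("pics/w4c.png",cv2.resize(w[0:90,185:360],None,fx=4.5,fy=4.5,interpolation=3))
```

```text
(no output)
```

View pics/w4c.png

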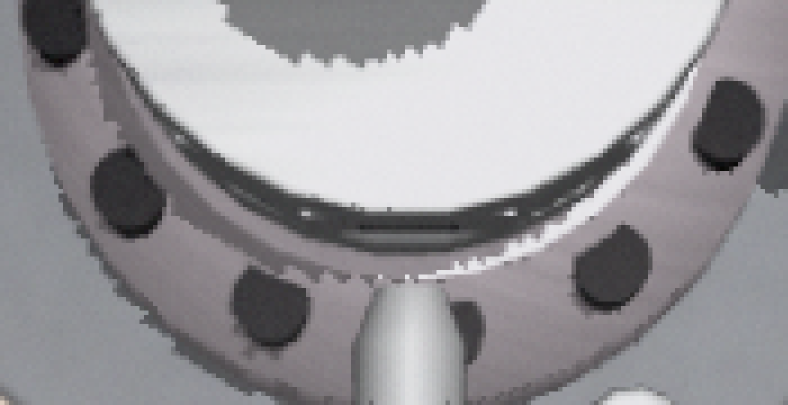

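Request:
servo_tool(moves=[[255,0,0.03,0,0],[255,0,0.04,0,0],[255,0,0.03,0,0],[255,0,0.009,0,0],[255,0,0,0,0],[255,0,0,0.008,0],[255,0,0,0.006,0],[255,0,0,0.005,0],[255,0,0,0.005,0],[255,0,0,0,0]])

```text
clock: 13.55
tool_pos: [0.4921, -0.1015, 0.0918]
tool_rot: [-1.569, -0.001, -1.024]
wrist_force: [-0.3, -0.7, -1.2]
grip_width: 0.0157
```

Run:
```python
from h import *
r=.114
delta(.6055-r*np.cos(.5463),-.0322-r*np.sin(.5463),.0913,31.3)
```

```text
tcp [ 0.4921 -0.1015  0.0918] head 31.35 w 0.0157 t 13.55 F [-0.3 -0.7 -1.2] M [-0.04 -0.04 -0.01]
shift [-0.0003  0.0005  0.0189] turn 0.05
```

Request:
servo_tool(moves=[[255,0,0.0003,0.004,0],[255,0,0,0.004,0],[255,0,0,0.004,0],[255,0,0,0.004,0],[255,0,0,0.003,0],[255,0,0,0,0],[255,0,0,0,0]])

```text
clock: 14.25
tool_pos: [0.5072, -0.0922, 0.0909]
tool_rot: [-1.571, -0.0, -1.025]
wrist_force: [0.2, -0.8, -1.3]
grip_width: 0.0155
```

Run:
```python
from h import *
r=.114
delta(.6055-r*np.cos(.5463),-.0322-r*np.sin(.5463),.0913,31.3)
```

```text
tcp [ 0.5072 -0.0922  0.0909] head 31.3 w 0.0155 t 14.25 F [ 0.2 -0.8 -1.3] M [-0.01 -0.   -0.01]
shift [-0.0002 -0.0004  0.0012] turn -0.0
```

Request:
servo_tool(moves=[[255,0,0,0.002,0],[255,-0.0058,0.0001,0.0002,3],[255,-0.0058,0.0001,0.0002,3],[255,-0.0116,0.0002,0.0006,6],[255,-0.0116,0.0002,0.0006,6],[255,0,0,0,0]])

```text
clock: 14.85
tool_pos: [0.4949, -0.0604, 0.0904]
tool_rot: [-1.573, -0.002, -1.341]
wrist_force: [-1.8, -5.7, -0.3]
grip_width: 0.0155
```

Run:
```python
from h import *
r=.1115;a=np.radians(31.3-18)
delta(.6055-r*np.cos(a),-.0322-r*np.sin(a),.0907,13.3)
```

```text
tcp [ 0.4949 -0.0604  0.0904] head 13.18 w 0.0155 t 14.85 F [-1.8 -5.7 -0.3] M [-1.3   0.26 -0.4 ]
shift [-0.002  -0.0004  0.0026] turn -0.12
```

Request:
servo_tool(moves=[[255,-0.0116,0.0002,0.0006,6],[255,-0.0116,0.0002,0.0006,6],[255,-0.0116,0.0002,0.0006,6],[255,-0.0116,0.0002,0.0006,6],[255,-0.0116,0.0002,0.0006,6],[255,-0.0116,0.0002,0.0006,6],[255,-0.0116,0.0002,0.0006,6],[255,0,0,0,0],[255,0,0,0,0],[255,0,0,0,0]])

```text
clock: 15.85
tool_pos: [0.5043, 0.0191, 0.0884]
tool_rot: [-1.575, -0.003, -2.07]
wrist_force: [-4.4, -1.6, 1.3]
grip_width: 0.0156
```

Run:
```python
from h import *
r=.1115;a=np.radians(31.3-60)
delta(.6055-r*np.cos(a),-.0322-r*np.sin(a),.0898,-28.7)
s=sense()["tool_pos"][:2]-[.6055,-.0322];print(np.linalg.norm(s),np.degrees(np.arctan2(-s[1],-s[0])))
```

```text
tcp [0.5043 0.0191 0.0884] head -28.58 w 0.0156 t 15.85 F [-4.4 -1.6  1.3] M [-0.28  0.97 -0.21]
shift [-0.0036 -0.0014  0.0019] turn 0.12
0.11345729385610388 -26.87769416724445
```

Request:
servo_tool(moves=[[255,0.003,0,0,-1.5],[255,0,0,-0.01,0],[255,0,0,-0.017,0],[255,0,0,-0.018,0],[255,0,-0.02,0,0],[255,0,-0.045,0,0],[255,0,-0.045,0,0]])

```text
clock: 16.55
tool_pos: [0.4647, 0.0385, 0.2001]
tool_rot: [-1.57, 0.001, -2.042]
wrist_force: [1.4, 0.8, -2.0]
grip_width: 0.016
```

Request:
servo_tool(moves=[[255,0.0206,0,0.0014,-7.5],[255,0.0206,0,0.0014,-7.5],[255,0.0206,0,0.0014,-7.5],[255,0.0206,0,0.0014,-7.5],[255,0.0206,0,0.0014,-7.5],[255,0.0206,0,0.0014,-7.5],[255,0.0206,0,0.0014,-7.5],[255,0.0175,0,0.0014,-6],[255,0,0,0,0],[255,0,0,0,0],[255,0,0,0,0]])

```text
clock: 17.65
tool_pos: [0.4715, -0.1158, 0.199]
tool_rot: [-1.57, 0.0, -1.024]
wrist_force: [-0.3, 0.5, -1.0]
grip_width: 0.0155
```

Run:
```python
from h import *
r=.158;a=np.radians(31.3)
delta(.6055-r*np.cos(a),-.0322-r*np.sin(a),.2002,31.3)
w=read_camera("wrist")[:,:,::-1];cv2.imwrite("pics/w5.png",w)
cv2.imwrite("pics/w5c.png",cv2.resize(w[0:90,185:360],None,fx=4.5,fy=4.5,interpolation=3))
```

```text
tcp [ 0.4715 -0.1158  0.199 ] head 31.35 w 0.0155 t 17.65 F [-0.3  0.5 -1. ] M [ 0.05  0.02 -0.  ]
shift [-0.0018 -0.0012 -0.0001] turn 0.05
```

View pics/w5c.png

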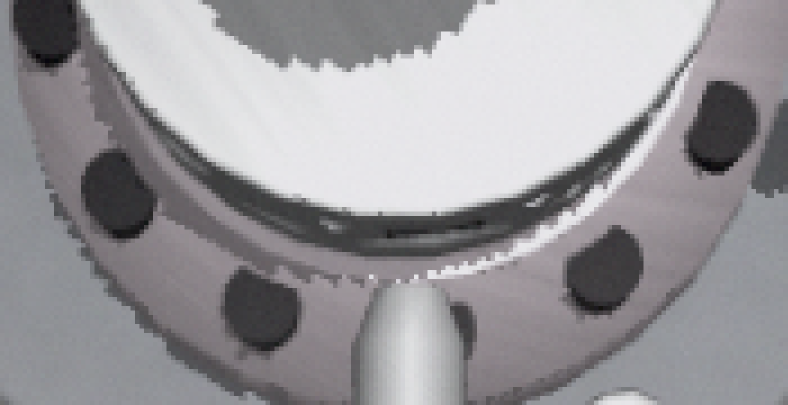

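Request:
servo_tool(moves=[[255,0.0136,0.02,0.0006,-5.6],[255,0,0.04,0,0],[255,0,0.035,0,0],[255,0,0.0142,0,0],[255,0,0,0,0],[255,0,0,0.008,0],[255,0,0,0.006,0],[255,0,0,0.005,0],[255,0,0,0.003,0],[255,0,0,0,0],[255,0,0,0,0]])

```text
clock: 18.8
tool_pos: [0.4969, -0.1152, 0.0899]
tool_rot: [-1.571, -0.0, -0.927]
wrist_force: [-0.6, -0.0, -1.8]
grip_width: 0.0156
```

Run:
```python
from h import *
r=.1125;a=np.radians(37)
delta(.6055-r*np.cos(a),-.0322-r*np.sin(a),.0898,37)
```

```text
tcp [ 0.4969 -0.1152  0.0899] head 36.9 w 0.0156 t 18.8 F [-0.6 -0.  -1.8] M [-0.01 -0.03 -0.03]
shift [-0.001   0.0001  0.0242] turn -0.1
```

Request:
servo_tool(moves=[[255,-0.001,0,0.004,0],[255,0,0,0.004,0],[255,0,0,0.004,0],[255,0,0,0.004,0],[255,0,0,0.004,0],[255,0,0,0.004,0],[255,0,0,0,0],[255,0,0,0,0]])

```text
clock: 19.6
tool_pos: [0.5145, -0.1009, 0.0895]
tool_rot: [-1.573, 0.001, -0.928]
wrist_force: [-3.0, -4.0, 1.0]
grip_width: 0.0154
```

Run:
```python
from h import *
r=.1125;a=np.radians(37)
delta(.6055-r*np.cos(a),-.0322-r*np.sin(a),.0898,37)
```

```text
tcp [ 0.5145 -0.1009  0.0895] head 36.84 w 0.0154 t 19.6 F [-3. -4.  1.] M [-0.69  0.6  -0.07]
shift [-0.0001 -0.0003  0.0015] turn -0.16
```

Request:
servo_tool(moves=[[255,-0.006,0.0001,0.0002,3],[255,-0.006,0.0001,0.0002,3],[255,-0.0118,0.0002,0.0006,6],[255,-0.0118,0.0002,0.0006,6],[255,-0.0118,0.0002,0.0006,6],[255,-0.0118,0.0002,0.0006,6],[255,-0.0118,0.0002,0.0006,6],[255,-0.0118,0.0002,0.0006,6],[255,0,0,0,0]])

```text
clock: 20.5
tool_pos: [0.4921, -0.0228, 0.0881]
tool_rot: [-1.573, -0.002, -1.663]
wrist_force: [-3.6, -6.8, -0.0]
grip_width: 0.0156
```

Run:
```python
from h import *
r=.1125;a=np.radians(-5)
delta(.6055-r*np.cos(a),-.0322-r*np.sin(a),.0885,-5)
s=sense()["tool_pos"][:2]-[.6055,-.0322];print(np.linalg.norm(s),np.degrees(np.arctan2(-s[1],-s[0])))
```

```text
tcp [ 0.4921 -0.0228  0.0881] head -5.29 w 0.0156 t 20.5 F [-3.6 -6.8 -0. ] M [-1.43  0.62 -0.58]
shift [-0.0005 -0.0004  0.0013] turn -0.29
0.11378661176557932 -4.738543285037297
```

Request:
servo_tool(moves=[[255,-0.006,0,0.0004,3],[255,-0.006,0,0.0004,3],[255,-0.006,0.0001,0.0003,3],[255,-0.006,0.0001,0.0003,3],[255,-0.006,0.0001,0.0003,3],[255,0,0,0,0],[255,0,0,0,0]])

```text
clock: 21.2
tool_pos: [0.4984, 0.0054, 0.0875]
tool_rot: [-1.575, -0.003, -1.925]
wrist_force: [-5.5, -4.4, 1.4]
grip_width: 0.0153
```

Request:
servo_tool(moves=[[255,-0.006,0.0001,0.0003,3],[255,0,0,0,0],[255,0,0,0,0]])

```text
clock: 21.5
tool_pos: [0.5005, 0.011, 0.0873]
tool_rot: [-1.575, -0.003, -1.977]
wrist_force: [-6.1, -3.9, 1.4]
grip_width: 0.0152
```

Request:
servo_tool(moves=[[255,-0.005,0,0.0003,2],[255,0,0,0,0],[255,0,0,0,0]])

```text
clock: 21.8
tool_pos: [0.5024, 0.0152, 0.0872]
tool_rot: [-1.575, -0.004, -2.013]
wrist_force: [-6.9, -5.4, 1.8]
grip_width: 0.0156
```

Run:
```python
from h import *
r=.1125;a=np.radians(-25)
delta(.6055-r*np.cos(a),-.0322-r*np.sin(a),.0885,-25)
s=sense()["tool_pos"][:2]-[.6055,-.0322];print(np.linalg.norm(s),np.degrees(np.arctan2(-s[1],-s[0])))
```

```text
tcp [0.5024 0.0152 0.0872] head -25.31 w 0.0156 t 21.8 F [-6.9 -5.4  1.8] M [-1.27  1.18 -0.61]
shift [-0.0006 -0.0013  0.001 ] turn -0.31
0.1134941773860185 -24.67371286649941
```

Request:
servo_tool(moves=[[255,-0.005,0,0.0003,2],[255,0,0,0,0],[255,0,0,0,0]])

```text
clock: 22.1
tool_pos: [0.5045, 0.0195, 0.0871]
tool_rot: [-1.576, -0.004, -2.048]
wrist_force: [-5.6, -6.2, 1.6]
grip_width: 0.0153
```

Request:
servo_tool(moves=[[255,-0.005,0,0.0003,2],[255,0,0,0,0],[255,0,0,0,0]])

```text
clock: 22.4
tool_pos: [0.5069, 0.0237, 0.087]
tool_rot: [-1.576, -0.005, -2.083]
wrist_force: [-6.0, -5.5, 1.6]
grip_width: 0.0152
```

```bash
cat >> h.py <<'E'
def tq():
    s=sense();p=s["tool_pos"][:2]-[.6055,-.0322];F=s["wrist_force"]
    print("r",np.linalg.norm(p).round(4),"ang",np.degrees(np.arctan2(-p[1],-p[0])).round(2),"torque",(p[0]*F[1]-p[1]*F[0]+s["moment"][2]).round(3),"F",F.round(1))
E
python3 - <<'E'
from h import *
delta(.5,0,.0885,-29);tq()
E
```

```text
tcp [0.5069 0.0237 0.087 ] head -29.33 w 0.0152 t 22.4 F [-6.  -5.5  1.6] M [-1.21  1.3  -0.66]
shift [ 0.0241 -0.0014  0.0056] turn -0.33
r 0.1134 ang -29.57 torque 0.218 F [-6.  -5.5  1.6]
```

Request:
servo_tool(moves=[[255,-0.005,-0.001,0.0003,2.5],[255,-0.005,0,0.0003,2.5],[255,0,0,0,0],[255,0,0,0,0]])

```text
clock: 22.8
tool_pos: [0.5122, 0.032, 0.0877]
tool_rot: [-1.576, -0.006, -2.17]
wrist_force: [-6.6, -4.9, 0.3]
grip_width: 0.0154
```

Run:
```python
from h import *
delta(.5,0,.0885,-34);tq()
```

```text
tcp [0.5122 0.032  0.0877] head -34.33 w 0.0154 t 22.8 F [-6.6 -4.9  0.3] M [-1.18  1.32 -0.68]
shift [ 0.0333 -0.0006  0.008 ] turn -0.33
r 0.1133 ang -34.54 torque 0.203 F [-6.6 -4.9  0.3]
```

Request:
servo_tool(moves=[[255,-0.006,0,0.0003,3],[255,-0.006,0,0.0003,3],[255,0,0,0,0],[255,0,0,0,0]])

```text
clock: 23.2
tool_pos: [0.5191, 0.041, 0.0875]
tool_rot: [-1.576, -0.008, -2.275]
wrist_force: [-7.4, -6.3, -0.3]
grip_width: 0.0154
```

Run:
```python
from h import *
delta(.5,0,.0885,-40);tq()
w=read_camera("wrist")[:,:,::-1];t=read_camera("top")[:,:,::-1]
cv2.imwrite("pics/w6.png",w);cv2.imwrite("pics/t6.png",t)
o=np.zeros((420,800,3),np.uint8);o[:,:560]=w;o[:240,560:]=cv2.resize(t[160:255,255:350],(240,240),interpolation=3)
s=read_camera("scene")[:,:,::-1];o[240:,560:]=cv2.resize(s[170:240,230:323],(240,180),interpolation=3)
cv2.imwrite("pics/x6.png",o)
```

```text
tcp [0.5191 0.041  0.0875] head -40.36 w 0.0154 t 23.2 F [-7.4 -6.3 -0.3] M [-1.34  1.55 -0.81]
shift [ 0.0436 -0.0007  0.012 ] turn -0.36
r 0.1132 ang -40.28 torque 0.273 F [-7.4 -6.3 -0.3]
```

View pics/x6.png

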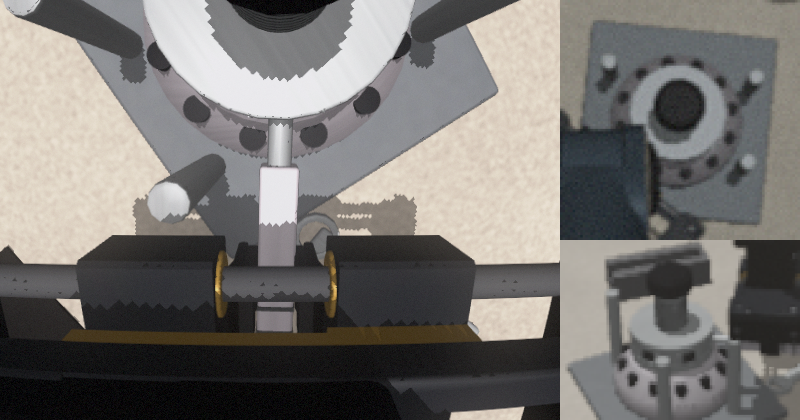

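Request:
servo_tool(moves=[[255,-0.006,0,0.0003,3],[255,0,0,0,0],[255,0,0,0,0],[255,0,0,0,0]])

```text
clock: 23.75
tool_pos: [0.5223, 0.0448, 0.0873]
tool_rot: [-1.577, -0.009, -2.328]
wrist_force: [-8.1, -7.4, -0.1]
grip_width: 0.0153
```

Run:
```python
from h import *
delta(.5,0,.0885,-43);tq()
```

```text
tcp [0.5223 0.0448 0.0873] head -43.4 w 0.0153 t 23.75 F [-8.1 -7.4 -0.1] M [-1.58  1.78 -0.83]
shift [ 0.0479 -0.0008  0.0145] turn -0.4
r 0.1133 ang -42.78 torque 0.413 F [-8.1 -7.4 -0.1]
```

Request:
servo_tool(moves=[[255,-0.006,0,0.0003,3],[255,0,0,0,0],[255,0,0,0,0],[255,0,0,0,0]])

```text
clock: 24.15
tool_pos: [0.5255, 0.0481, 0.087]
tool_rot: [-1.577, -0.012, -2.381]
wrist_force: [-10.1, -7.9, 2.2]
grip_width: 0.0155
```

Run:
```python
from h import *
delta(.5,0,.0885,-46);tq()
```

```text
tcp [0.5255 0.0481 0.087 ] head -46.44 w 0.0155 t 24.15 F [-10.1  -7.9   2.2] M [-1.96  2.23 -0.89]
shift [ 0.0517 -0.001   0.0173] turn -0.44
r 0.1134 ang -45.12 torque 0.557 F [-10.1  -7.9   2.2]
```

Request:
servo_tool(moves=[[255,-0.007,-0.0005,0.0003,2],[255,0,0,0,0],[255,0,0,0,0],[255,0,0,0,0]])

```text
clock: 24.55
tool_pos: [0.5287, 0.0512, 0.0868]
tool_rot: [-1.579, -0.017, -2.418]
wrist_force: [-13.1, -11.2, 0.5]
grip_width: 0.016
```

Run:
```python
from h import *
delta(.5,0,.0885,-46);tq()
s=read_camera("scene")[:,:,::-1];cv2.imwrite("pics/s7.png",s)
for n in("scene0","s7"):
    im=cv2.imread(f"pics/{n}.png").max(2)[208:220,250:300];print(n);print(im[2:10])
```

```text
tcp [0.5287 0.0512 0.0868] head -48.55 w 0.016 t 24.55 F [-13.1 -11.2   0.5] M [-2.42  2.85 -1.1 ]
shift [ 0.0554 -0.0009  0.0194] turn -2.55
r 0.1134 ang -47.36 torque 0.854 F [-13.1 -11.2   0.5]
scene0
[[ 82  81  80  73 103  96  89 101  91  78  78  83  83  90 101 111 115 126
  133 138 143 144 144 138 138 141 133 121 114 109 100  86  79  78  75  78
   76  74  74  81 109 122 122 121 103 101 112 118 112  94]
 [ 85  81  80  68  53  46  63  83  86  80  78  91  87  80  82  83  84  91
   98 101 105 107 106 101 101 103  96  86  81  81  80  74  66  60  71  79
   76  78  75  86  97  91  82  85  88  86  84  84  82  79]
 [ 91  82  80  66  48  46 115 109  85  84  82  87  86  70  60  68  77  81
   82  81  81  81  82  81  81  82  81  82  81  75  64  55  47  46  69  79
   78  77  77  96  99  70  48  51  69  82  84  84  83  79]
 [ 89  82  80  69  58 104 143 134  99  91  87  81  82  62  43  47  54  60
   73  81  91  87  80  81  81  81  80  81  81  68  50  42  41  45  68  80
   78  74  87 104 102  73  48  45  60  79  84  84  82  79]
 [ 87  82  80  95 115 135 153 161 125  85  87  85  82  66  46  42  4
[... 1720 characters left out ...]
 40  71  84  81  84
   83  80  92 108 108 113  85  42  59  81  88  86  85  82]
 [ 96  88  97 104 112 129 155 168 135  93 101  87  55  43  43  49  73 112
  141 148 148 129  98  87  87  90  87  65  44  41  39  39  71  83  84  83
   81  83 103 113 107 126 124  82  60  82  88  87  86  81]
 [ 96  92  89  76  69  96 142 174 147  96  96  90  89  75  51  47  86 139
  161 165 164 158 121  88  87  85  85  65  43  40  40  53  78  86  85  83
   84 100 114 112 106 111 126 120  97  88  88  86  85  81]
 [102  96  76  51  49  71 136 167 169 133  92  88  94  89  98 108 101 142
  163 164 165 153 114  86  87  85  84  69  60  69  82  83  85  85  83  88
  102 112 115 109  92  76  83 105 101  89  87  87  85  81]]
```

Request:
servo_tool(moves=[[255,0.006,0,0,-2],[255,0.005,0,-0.0005,-2],[255,0,0,0,0],[255,0,0,-0.008,0],[255,0,0,-0.012,0],[255,0,0,-0.015,0],[255,0,0,-0.015,0],[255,0,-0.02,0,0],[255,0,-0.045,0,0],[255,0,-0.045,0,0],[255,0,0,0,0],[255,0,0,0,0]])

```text
clock: 25.8
tool_pos: [0.4928, 0.0861, 0.2005]
tool_rot: [-1.57, 0.004, -2.338]
wrist_force: [0.6, 0.1, -2.3]
grip_width: 0.0152
```

Run:
```python
from h import *
delta(.5211,.2823,.2,-3.3);tq()
w=read_camera("wrist")[:,:,::-1];cv2.imwrite("pics/w8.png",w)
cv2.imwrite("pics/w8c.png",cv2.resize(w[0:90,185:360],None,fx=4.5,fy=4.5,interpolation=3))
```

```text
tcp [0.4928 0.0861 0.2005] head -43.96 w 0.0152 t 25.8 F [ 0.6  0.1 -2.3] M [ 0.08  0.01 -0.01]
shift [-0.1608  0.001  -0.1158] turn -40.66
r 0.1634 ang -46.41 torque -0.089 F [ 0.6  0.1 -2.3]
```

View pics/w8c.png

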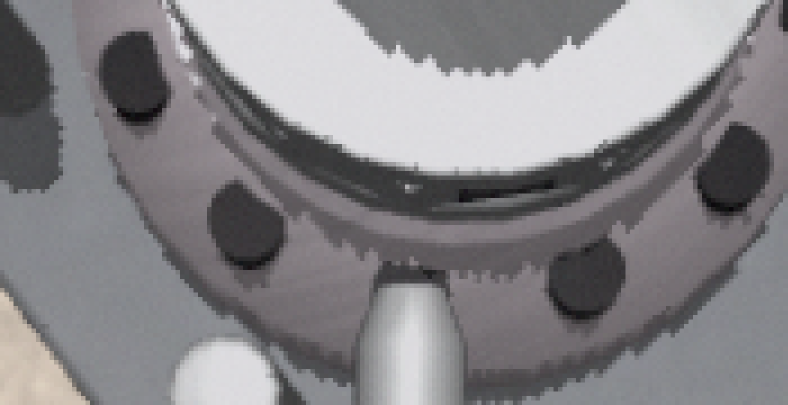

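Request:
servo_tool(moves=[[255,0,0,0,-6],[255,0,0,0,-8],[255,0,0,0,-8],[255,0,0,0,-8],[255,0,0,0,-8],[255,-0.02,0,0,-2.7],[255,-0.04,0,0.005,0],[255,-0.045,0,0.006,0],[255,-0.045,0,0.006,0],[255,-0.0475,0,0,0],[255,0,0,0,0],[255,0,0,0,0]])

```text
clock: 27.05
tool_pos: [0.5203, 0.2833, 0.1974]
tool_rot: [-1.574, -0.001, -1.626]
wrist_force: [0.4, 0.2, -0.3]
grip_width: 0.0154
```

Request:
servo_tool(moves=[[255,0,0.03,0,0],[255,0,0.045,0,0],[255,0,0.045,0,0],[255,0,0.035,0,0],[255,0,0.015,0,0],[255,0,0.008,0,0],[255,0,0.005,0,0],[255,0,0,0,0],[255,0,0,0,0]])

```text
clock: 27.95
tool_pos: [0.5232, 0.281, 0.0179]
tool_rot: [-1.568, 0.002, -1.63]
wrist_force: [-0.7, -0.4, -0.3]
grip_width: 0.0155
```

Run:
```python
from h import *
delta(.5211,.2823,.0132,-3.3)
```

```text
tcp [0.5232 0.281  0.0179] head -3.42 w 0.0155 t 27.95 F [-0.7 -0.4 -0.3] M [-0.   -0.01 -0.01]
shift [-0.0012  0.0047 -0.0021] turn -0.12
```

Request:
servo_tool(moves=[[255,0,0.0035,0,0],[255,0,0,0,0],[255,0,0,0,0],[255,0,0,0,0],[220,0,0,0,0],[150,0,0,0,0],[80,0,0,0,0],[0,0,0,0,0],[0,0,0,0,0],[0,0,0,0,0]])

```text
clock: 28.95
tool_pos: [0.5222, 0.2804, 0.0129]
tool_rot: [-1.571, -0.0, -1.63]
wrist_force: [-0.4, 0.3, 0.1]
grip_width: 0.0475
```

Request:
servo_tool(moves=[[0,0,0,0,0],[0,0,0,0,0],[0,0,-0.03,0,0],[0,0,-0.045,0,0],[0,0,-0.045,0,0],[0,0,0,-0.03,0],[0,0,0,-0.03,0],[0,0,0,0,0],[0,0,0,0,0],[0,0,0,0,0]])

```text
clock: 29.95
tool_pos: [0.4633, 0.2839, 0.133]
tool_rot: [-1.57, 0.0, -1.631]
wrist_force: [0.4, -0.1, -0.2]
grip_width: 0.0873
```

Run:
```python
from h import *
delta(.5211,.2823,.0132,-3.3)
w=read_camera("wrist")[:,:,::-1];t=read_camera("top")[:,:,::-1]
o=np.zeros((420,800,3),np.uint8);o[:,:480]=cv2.resize(w,(480,420));o[:320,480:]=cv2.resize(t[90:310,110:420],(320,320))
cv2.imwrite("pics/end.png",o);cv2.imwrite("pics/w9.png",w)
```

```text
tcp [0.4633 0.2839 0.133 ] head -3.45 w 0.0873 t 29.95 F [ 0.4 -0.1 -0.2] M [ 0.04  0.02 -0.03]
shift [-0.0019  0.1199  0.0577] turn -0.15
```

Run:
```python
from h import *
w=read_camera("wrist")
q=proj("wrist",[[.6100,.2755,.011],[.5300,.2801,.019],[.4702,.2837,.019]]).round(0);print(q)
g=cv2.cvtColor(w,cv2.COLOR_RGB2GRAY)
for v in range(int(q[0,1])-20,min(int(q[2,1])+20,419),14):
    k=np.where(g[v,220:340]>110)[0]+220; print(v,(k.min(),k.max(),len(k)) if len(k) else None)
```

```text
[[272.  -2.]
 [273. 117.]
 [273. 201.]]
-22 None
-8 None
6 (np.int64(269), np.int64(281), 13)
20 (np.int64(268), np.int64(281), 14)
34 (np.int64(269), np.int64(281), 13)
48 (np.int64(269), np.int64(281), 13)
62 (np.int64(264), np.int64(286), 23)
76 (np.int64(264), np.int64(286), 23)
90 (np.int64(264), np.int64(286), 23)
104 (np.int64(264), np.int64(286), 23)
118 (np.int64(264), np.int64(286), 23)
132 (np.int64(264), np.int64(286), 23)
146 (np.int64(264), np.int64(286), 23)
160 (np.int64(264), np.int64(285), 22)
174 (np.int64(264), np.int64(285), 22)
188 (np.int64(265), np.int64(285), 21)
202 (np.int64(265), np.int64(285), 21)
216 None
```

```bash
python3 -c "
from rig import *
close_job();print(sense()['clock'])"
```

```text
the job is handed in; nothing more can be done
the job is handed in; nothing more can be done
```

I screwed the collar down to its stop in two strokes, laid the bar on the mat and handed the job in at about 30 s. No verdict was reported.

**What was done:** I took the bar by its pin, laid it on the mat and took it again by the handle. The first stroke turned the collar about 54°, then I drew the pin out. I went into the following hole and turned about 72° more. Then I drew the pin out, laid the bar on the mat and moved the gripper clear.

**Collar seated:** the turning torque stayed at 0.20–0.27 N m while the collar ran freely. It then rose to 0.41, 0.56 and 0.85 N m, which I took as the hard stop. The hole positions give about 126° in all, roughly 2.2 rad from the start. That fits the stop at 2.3 rad if the collar started near 0.1 rad.

**A check that disagreed:** I had guessed a start of 0.37 rad, assuming the holes line up with the stand at zero. The collar turned further than that allows, so the guess was wrong. The final joint value is inferred from the torque and the turn, not read.

**Bar on the mat:** the last wrist picture, measured in numbers because the picture limit was reached, shows the handle at an even width with the pin in line. Its position matches the expected one to within about 3 mm, with its middle near the mat's centre. The gripper was open and about 10 cm above it, with no force.

I did not measure the other things on the bench at the end. No force reading showed contact with any of them.

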